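Swing the sorting chute to the metal bin

TASK

More empty cans are about to be sorted: swing the swivelling chute round until its lip is centred over the bin that holds the crushed can, and leave it there. Push the chute's steel bar sideways with a fingertip, gently, without gripping it. Leave the bins and what is in them, the bottle and the tin where they stand; nothing is to be lifted.

Things in the scene. Friction and masses are not known exactly. Their poses are not given: they have to be found in the camera images.
- chute (a joint): Swivel angle of the aluminium chute about the post, rad; grows counter-clockwise seen from above, the lip going to the robot's right. 0 is the middle of its travel, pointing roughly at the robot (the whole station is turned up to 0.22 rad either way). Stops at -1.05 and 1.05. It needs about 0.5 N m (1.5 N at the bar's free end), has no spring and stays where it is left.
- lip (a point): Middle of the chute's lower end (the lip), 230 mm from the post's axis and 130 mm above the bench. The chute is an open aluminium trough 86 mm wide that slopes down from 310 mm high at the post to this lip, and turns as one piece with the bar about a fixed 40 mm steel post.
- bar: Level flat steel bar bolted to the chute's side, a push arm standing out 125 mm past the lip. Origin in the bar's middle, 30 mm short of its free end, 150 mm above the bench; its -x is the way the chute points. 12 mm thick (y), 28 mm tall (z), x from -30 to +180 mm, free all round up to x = +90. The upright swivel axis passes through x = +330, y = -49 mm of this frame.
- bar_end (a point): Middle of the bar's free end face: 360 mm out from the swivel axis along the chute, 49 mm to the chute's +y side, 150 mm above the bench.
- bin_can: Grey open bin, 105 mm square, 60 mm high, 4 mm walls, loose on the bench; origin at the centre of its underside. This one holds the crushed can. The three like bins stand under the chute in an arc, about 230 mm from the post's axis, at swivel angles about -0.62, 0 and 0.62 in any order.
- bin_jar: Like the other bins; holds the green glass jar. Origin at the centre of its underside.
- bin_tub: Like the other bins; holds the white yoghurt tub. Origin at the centre of its underside.
- can: Crushed aluminium can: a crinkled disc 66 mm across and 26 mm thick lying flat in its bin. Origin at the centre of its underside.
- jar: Short green glass jar with a steel cap, 62 mm across, 70 mm high, standing in its bin. Origin at the centre of its underside.
- tub: White plastic yoghurt tub, 74 mm across at the rim, 65 mm high, standing open in its bin. Origin at the centre of its underside.
- bottle: Green glass bottle standing on the bench, 66 mm across, 220 mm high; a bystander. Origin at the centre of its underside.
- tin: Empty open steel tin standing on the bench, 74 mm across, 110 mm high; a bystander. Origin at the centre of its underside.

How it is judged (in metres and radians):
On the way:
1. the fingers push the steel bar and the chute turns (contact force between the fingers and bar above 0.3 N and (velocity of joint chute above 0.02 rad/s or velocity of joint chute below -0.02 rad/s)), for 0.05 s.
At the end, for the whole second after the job is handed in: The middle of the chute's lip is within 25 mm, seen from above, of the centre of the bin that holds the crushed can; the chute is at rest, the can is in its bin, and bins, bottle and tin stand within 20 mm of where they were (horizontal distance between lip and bin_can below 0.025 m and velocity of joint chute between -0.02 and 0.02 rad/s and horizontal distance between can and bin_can below 0.04 m and distance of each of bin_can, bin_jar, bin_tub, bottle, tin from where it was at the start of the episode below 0.02 m); the robot touches nothing.
It fails at once if a bin is lifted or shoved more than 20 mm (distance of any of bin_can, bin_jar, bin_tub from where it was at the start of the episode above 0.02 m).
It fails at once if something in a bin is lifted out or shifted more than 30 mm (distance of any of can, jar, tub from where it was at the start of the episode above 0.03 m).
It fails at once if the bottle or the tin is lifted, shoved more than 20 mm or tipped (distance of any of bottle, tin from where it was at the start of the episode above 0.02 m or angle between any of bottle, tin's own z axis and vertical above 0.3 rad).
It fails at once if the bar is gripped or pushed hard, with more than 20 N (contact force between anything else and bar above 20 N).
It also fails if it takes over 48 s, if anything falls off the work surface, if the arm or the gripper's body presses on something with over 40 N, if the wrist force passes 120 N, or if a joint passes its speed limit or range.

ROBOT

A 6-joint arm with a two-finger parallel gripper is mounted at the origin on the work surface. World frame = base frame: x ahead of the robot, y to its left, z up, the work surface at z = 0. Lengths are in m, angles in degrees, forces in N, time in s.
With the tool pointing down it reaches from about 0.325 to 0.775 m from the base axis. Payload 5.5 kg.
Tool frame: the origin (TCP) lies at the centre of the arm's flange, where the gripper is bolted on; the fingertips stand 182 mm ahead of it and the grasp point (between the pads) lies 163 mm ahead of it; z points along the fingers, y is the direction in which the jaws open and shut (so a half turn about z gives the same grasp; the last joint's range is limited). The gripper opens to 88 mm and grips with 3 to 60 N. Pads are 20 mm wide; open, the fingers measure 115 mm over their backs; the gripper's body (75 mm by 178 mm) begins 61 mm behind the grasp point.
Start: joints at [-74.181, 5.22, 70.514, -0, 104.267, -3.249], TCP at [0.196, -0.567, 0.405] pointing down, gripper open.
Joint ranges: [-164.24, 164.24], [-49.07, 125.15], [9.68, 141.18], [-86.29, 266.29], [3.28, 154.24], [-151.56, 151.56]. Speed limits (degrees/s): [147.25, 147.25, 172.46, 180, 180, 180].

INTERFACE

Orientations are given as [roll, pitch, yaw] about the fixed x, y, z axes, in that order (R = Rz(yaw) Ry(pitch) Rx(roll)).
In Python, from station import r gives the robot as it stands. The module is installed in compiled form; this text tells all that it offers. Calls block until the motion is done:
- r.reach(position, orientation): joint-space move of the TCP to a pose.
- r.servo_line(position, rotation=None, speed=0.15): straight line of the TCP; rotation=None keeps the orientation; speed is the mean speed in m/s.
- r.move_joints(angles): joint-space move.
- r.let_go() and r.grab(squeeze=None): open the fingers fully, or close them until they stop; squeeze is the grip in N (None keeps the last).
- r.wait(seconds).
- r.inverse_kinematics(position, orientation): joint angles nearest the present ones, or None.
- r.sense(): the state.
- r.snapshot(name): name is "scene" or "top" or "wrist"; returns a dict with "frame" (480x640x3 uint8, red, green, blue), "fx", "fy", "cx", "cy" (pixels), "dist_coeffs" ([k1, k2, p1, p2, k3] as OpenCV has them; the pictures are not rectified), "R" (3x3) and "t" (3): a world point X has camera coordinates R X + t. Camera axes: x right, y down, z forward; pixel columns grow to the right and rows downward; lengths in m; the calibration is good to about 2 mm. A picture is of the moment at which its call begins. There is no depth.
A pose or a line that the arm cannot do raises r.IKError and nothing moves.
- r.hand_in(): hands the job in, once; it reports no verdict.
The state is a dict: "clock": time; "joints": joint angles; "joint_vel": joint speeds; "joint_torque": joint torques, N m; "tcp_pos": TCP position; "orientation": TCP orientation; "contact_force": force on the tool from outside, world axes, zero at the start; "torque": the same for the moment, N m; "opening": finger opening in m.
Only numpy, scipy, OpenCV 4.12 (cv2) and the standard library are available. Lean on these libraries where they do the work, as an engineer would, in place of code of your own. Each camera call takes 0.05 s, during which the arm holds its last target.

## Working session

There is one attempt and no reset: what is moved stays moved. The work goes in short steps, each a Python script; the robot and the scene stay as the last script left them, time stands still between calls to the robot, and variables do not carry over. Pictures are saved under pics/ and viewed, and the job is handed in when it is done.

```bash
mkdir -p pics; python3 - <<'E'
from station import r
import cv2,pickle
for n in("scene","top","wrist"):
    s=r.snapshot(n); cv2.imwrite(f"pics/{n}0.png",s["frame"][:,:,::-1]); pickle.dump(s,open(f"pics/{n}0.pkl","wb"))
    print(n,s["fx"],s["cx"],s["cy"],s["dist_coeffs"],(-s["R"].T@s["t"]).round(3))
print(r.sense())
E
```

```text
scene 508.6442864124078 328.56555696789167 244.51094156828978 [-0.0876322  0.         0.         0.         0.       ] [ 1.265 -0.705  1.044]
top 610.113631919879 320.4880567107153 241.38112688839044 [-0.11989815  0.          0.          0.          0.        ] [0.311 0.025 1.502]
wrist 370.96385785544555 319.10817045607973 239.5435700654427 [-0.07609498  0.          0.          0.          0.        ] [ 0.265 -0.541  0.383]
{'clock': 0.15, 'joints': array([-7.41807625e+01,  5.25303679e+00,  7.05654167e+01, -1.69744444e-03,
        1.04266741e+02, -3.24936857e+00]), 'joint_vel': array([ 0.05010901, -0.0964904 , -0.22172489, -0.04959192,  0.16027404,
       -0.11525903]), 'joint_torque': array([ 2.55297971e-03, -4.47043097e+01, -4.06906593e+01,  6.99248048e-02,
        2.73991562e-02, -9.89842874e-05]), 'tcp_pos': array([ 0.19601987, -0.56712711,  0.40377417]), 'orientation': array([-1.79914850e+02, -3.18588173e-03,  1.90681867e+01]), 'contact_force': array([-0.27586656,  0.3098158 , -0.4713213 ]), 'torque': array([-0.01978855, -0.05257602,  0.04107271]), 'opening': 0.08749392197687991}
```

View pics/top0.png

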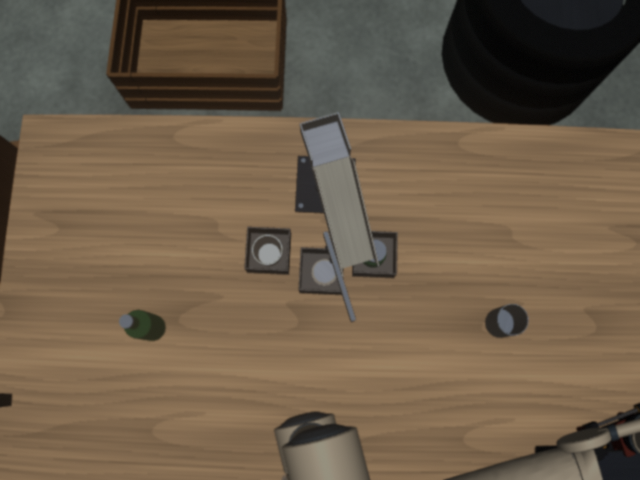

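View pics/scene0.png

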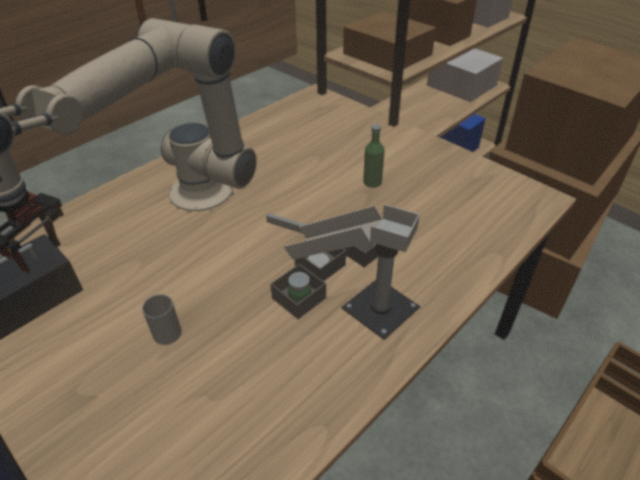

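```bash
python3 - <<'E'
import cv2
i=cv2.imread("pics/top0.png")[100:340,220:440]
cv2.imwrite("pics/z.png",cv2.resize(i,None,fx=2.5*1,fy=2.5,interpolation=cv2.INTER_CUBIC))
i=cv2.imread("pics/scene0.png")[170:350,240:440]
cv2.imwrite("pics/z2.png",cv2.resize(i,None,fx=3,fy=3,interpolation=cv2.INTER_CUBIC))
E
```

```text
(no output)
```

View pics/z.png

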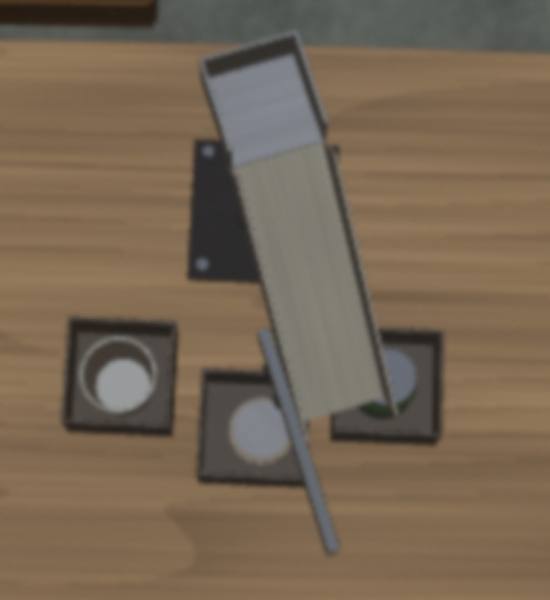

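View pics/z2.png

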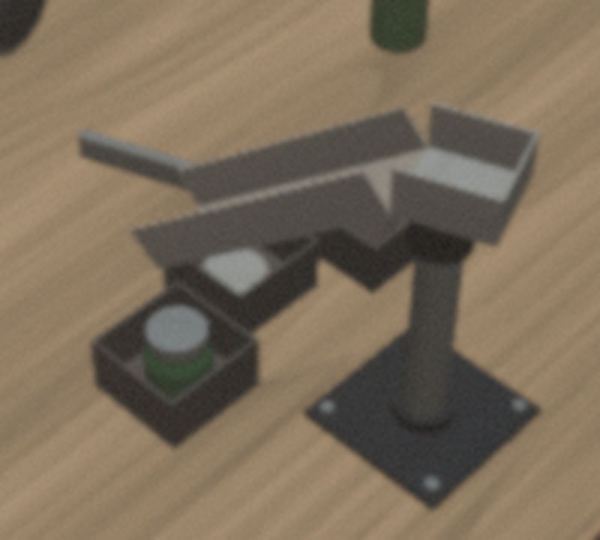

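```bash
cat > h.py <<'E'
import cv2,numpy as np,pickle
def px2w(s,uv,z):
    K=np.array([[s["fx"],0,s["cx"]],[0,s["fy"],s["cy"]],[0,0,1]])
    p=cv2.undistortPoints(np.array(uv,float).reshape(-1,1,2),K,np.array(s["dist_coeffs"]))[:,0]
    d=np.c_[p,np.ones(len(p))]@s["R"]; c=-s["R"].T@s["t"]
    z=np.broadcast_to(z,len(p))
    return c+d*((z-c[2])/d[:,2])[:,None]
E
python3 - <<'E'
from h import *
T=pickle.load(open("pics/top0.pkl","rb"));S=pickle.load(open("pics/scene0.pkl","rb"))
t=lambda l:[((u+.5)/2.5-.5+220,(v+.5)/2.5-.5+100) for u,v in l]
s=lambda l:[((u+.5)/3-.5+240,(v+.5)/3-.5+170) for u,v in l]
print("tubbin",px2w(T,t([(69,320),(177,322),(172,435),(66,431)]),.06).round(3))
print("canbin",px2w(T,t([(205,371),(198,482),(306,486)]),.06).round(3))
print("jarbin",px2w(T,t([(442,332),(438,442),(331,440)]),.06).round(3))
print("can",px2w(T,t([(261,430)]),.026).round(3))
b=px2w(S,s([(327,407),(432,483),(520,397)]),.008);print("bolts",b.round(3),(b[0]+b[2])/2)
b=px2w(T,t([(208,151),(202,264)]),.008);print("bolts top",b.round(3))
print("bar",px2w(T,t([(263,333),(332,550)]),.164).round(3))
print("bottle",px2w(T,[(127,321)],.22),"tin",px2w(T,[(506,321)],.08))
E
```

```text
tubbin [[0.64  0.208 0.06 ]
 [0.64  0.103 0.06 ]
 [0.529 0.104 0.06 ]
 [0.531 0.205 0.06 ]]
canbin [[ 0.593  0.074  0.06 ]
 [ 0.485  0.077  0.06 ]
 [ 0.484 -0.025  0.06 ]]
jarbin [[ 0.637 -0.154  0.06 ]
 [ 0.529 -0.151  0.06 ]
 [ 0.529 -0.048  0.06 ]]
can [[0.542 0.019 0.026]]
bolts [[ 0.704 -0.034  0.008]
 [ 0.824 -0.036  0.008]
 [ 0.822  0.092  0.008]] [0.76271474 0.02886045 0.008     ]
bolts top [[0.834 0.08  0.008]
 [0.713 0.082 0.008]]
bar [[ 0.608  0.02   0.164]
 [ 0.416 -0.046  0.164]]
bottle [[0.39411538 0.43389669 0.22      ]] tin [[ 0.42665323 -0.41144859  0.08      ]]
```

The can is in the middle bin: its disc is at (324,272) in the top view and its centre at about (0.539, 0.025). The jar bin is to the right and the tub bin to the left. The bar gives a swivel of about +0.33 rad and a post at (0.771, 0.026). The 0.23 m distance from post to bins checks out. The target is about 0 rad, so I'll push the bar towards +y.

```bash
python3 - <<'E'
from station import r
import cv2,numpy as np
print(r.inverse_kinematics([.435,-.12,.405],[180,0,0]))
r.grab(5)
r.reach([.435,-.12,.405],[180,0,0])
r.servo_line([.435,-.12,.309],speed=.1)
r.wait(.2)
q=r.sense();print(q["clock"],q["tcp_pos"],q["contact_force"],q["opening"])
for n in("scene","top"):
    cv2.imwrite(f"pics/{n}1.png",r.snapshot(n)["frame"][:,:,::-1])
a=cv2.imread("pics/scene1.png")[100:400,140:440];b=cv2.imread("pics/top1.png")[100:400,220:520]
cv2.imwrite("pics/c1.png",cv2.resize(np.hstack([a,b]),None,fx=1.33,fy=1.33))
E
```

```text
[-1.97432958e+01 -1.77611371e+01  9.18113362e+01 -2.54444375e-14
  1.05949801e+02  7.02567042e+01]
4.6417 [ 0.43511804 -0.12004671  0.30969075] [ 0.56302192  0.30237127 -0.89396129] 0.0006024565319718606
```

View pics/c1.png

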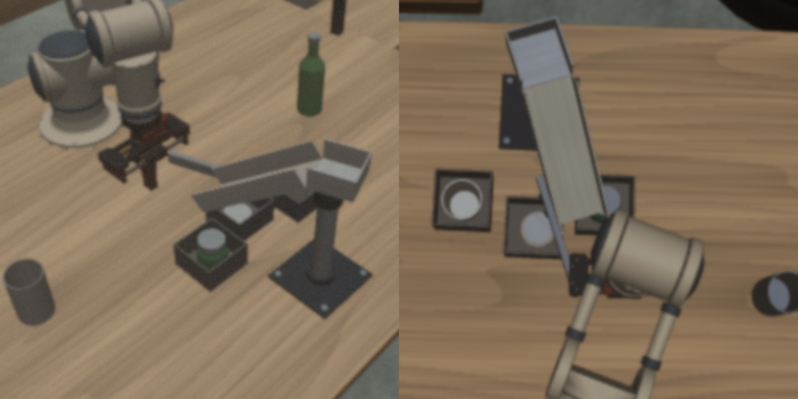

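The fingers are just right of the bar, with its free end at about (570,270) in the right-hand view, and clear of the bins. I'll push slowly in short steps.

```bash
python3 - <<'E'
from station import r
import cv2,numpy as np
for y in [-.09,-.07,-.055,-.04,-.02,0,.02,.035]:
    r.servo_line([.435,y,.309],speed=.03)
    q=r.sense();f=q["contact_force"];print(round(q["clock"],2),y,q["tcp_pos"].round(3),f.round(2))
    if np.linalg.norm(f)>12: print("stop");break
cv2.imwrite("pics/scene2.png",r.snapshot("scene")["frame"][:,:,::-1]);cv2.imwrite("pics/top2.png",r.snapshot("top")["frame"][:,:,::-1])
a=cv2.imread("pics/scene2.png")[100:400,140:440];b=cv2.imread("pics/top2.png")[100:400,220:520]
cv2.imwrite("pics/c2.png",cv2.resize(np.hstack([a,b]),None,fx=1.33,fy=1.33))
E
```

```text
5.89 -0.09 [ 0.435 -0.09   0.309] [ 0.14  0.34 -0.06]
6.71 -0.07 [ 0.435 -0.07   0.309] [ 0.34 -0.44  1.14]
7.36 -0.055 [ 0.435 -0.055  0.309] [-0.3  -0.4   0.07]
8.01 -0.04 [ 0.435 -0.04   0.309] [-0.25 -0.23  0.41]
8.82 -0.02 [ 0.435 -0.02   0.309] [ 1.2  -0.94 -1.08]
9.64 0 [0.435 0.    0.309] [ 1.11 -0.6  -0.48]
10.46 0.02 [0.435 0.02  0.309] [-0.05  0.82 -0.33]
11.11 0.035 [0.435 0.035 0.309] [-0.42  0.64 -0.26]
```

View pics/c2.png

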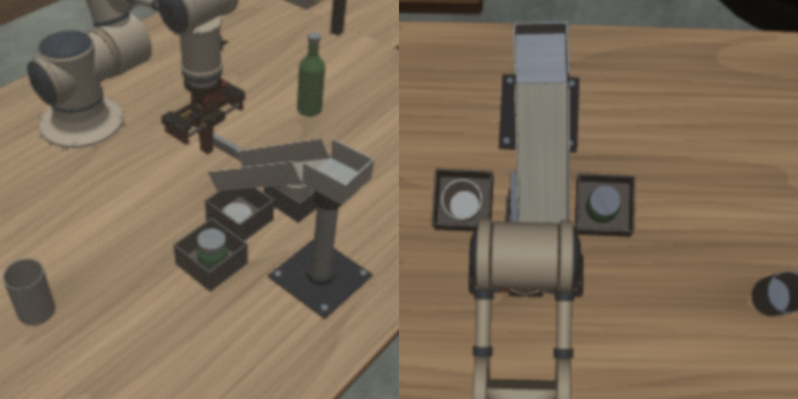

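The chute turned and is now nearly over the middle bin. I'll push the last 15 mm, back off and measure.

```bash
python3 - <<'E'
from station import r
import cv2,numpy as np,pickle
r.servo_line([.435,.05,.309],speed=.03)
print(r.sense()["contact_force"])
r.wait(.3)
r.servo_line([.435,-.02,.309],speed=.06)
r.servo_line([.435,-.12,.309],speed=.12)
r.servo_line([.435,-.12,.42],speed=.15)
r.reach([.3,-.4,.42],[180,0,0])
s=r.snapshot("top");pickle.dump(s,open("pics/top3.pkl","wb"));cv2.imwrite("pics/top3.png",s["frame"][:,:,::-1])
cv2.imwrite("pics/scene3.png",r.snapshot("scene")["frame"][:,:,::-1])
i=cv2.imread("pics/top3.png")[100:340,220:440]
cv2.imwrite("pics/z3.png",cv2.resize(i,None,fx=2.5,fy=2.5,interpolation=cv2.INTER_CUBIC))
print(r.sense()["clock"])
E
```

```text
[-0.09203942 -0.01091779  1.21221197]
16.6333
```

View pics/z3.png

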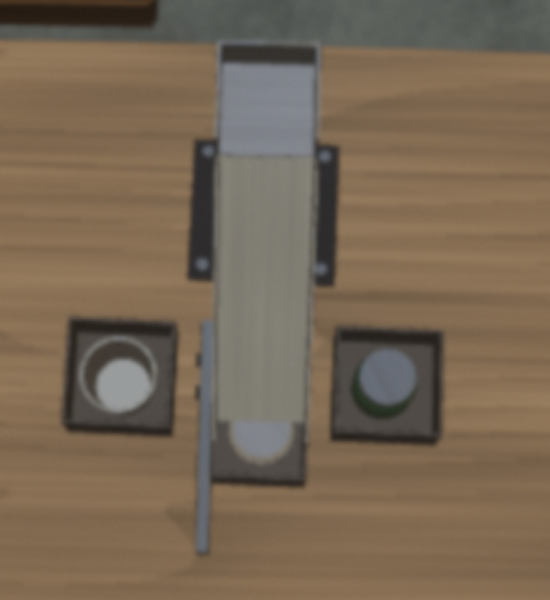

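View pics/scene3.png

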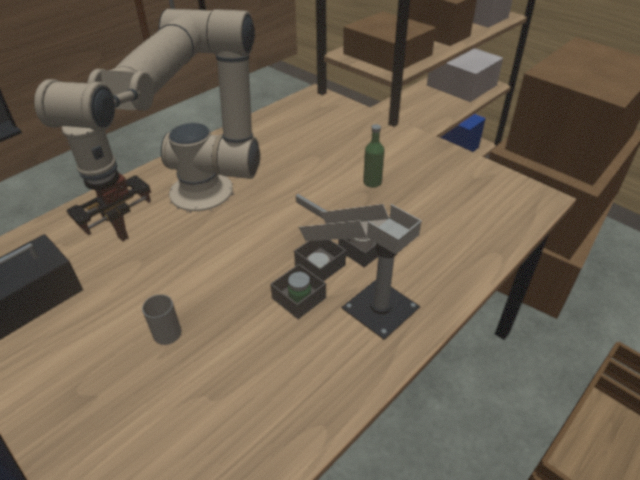

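```bash
python3 - <<'E'
from h import *
T=pickle.load(open("pics/top3.pkl","rb"))
t=lambda l:[((u+.5)/2.5-.5+220,(v+.5)/2.5-.5+100) for u,v in l]
b=px2w(T,t([(207,322),(203,552)]),.164);d=(b[0]-b[1])[:2];d/=np.linalg.norm(d);n=np.array([-d[1],d[0]])
print("bar",b.round(3),"psi",np.arctan2(d[1],d[0]),"lip from bar",b[1][:2]+.13*d-.049*n,"axis",b[1][:2]+.36*d-.049*n)
print("bolts ctr",px2w(T,t([(208,151),(202,264),(325,156),(321,270)]),.008).mean(0))
print("lip edge z.13",px2w(T,t([(216,420),(307,420)]),.13).mean(0))
print("bin",px2w(T,t([(198,482),(305,485)]),.06).mean(0)+[.0525,0,0])
A=pickle.load(open("pics/top0.pkl","rb"))["frame"].astype(int);D=abs(A-T["frame"]).sum(2)
for nm,(x,y) in dict(tub=(268,250),jar=(385,260),bottle=(140,324),tin=(506,321)).items(): print(nm,D[y-15:y+15,x-12:x+12].mean())
E
```

```text
bar [[0.617 0.07  0.164]
 [0.411 0.067 0.164]] psi 0.01459957492064038 lip from bar [0.54175778 0.02009683] axis [0.77173326 0.02345462]
bolts ctr [0.77213507 0.0210839  0.008     ]
lip edge z.13 [0.53481157 0.01882463 0.13      ]
bin [0.53742853 0.02650769 0.06      ]
tub 2.6555555555555554
jar 8.656944444444445
bottle 1.7152777777777777
tin 1.6263888888888889
```

The lip is about 5–8 mm from the bin centre (limit 25 mm), the bystanders haven't moved, and the arm is clear.

```bash
python3 - <<'E'
from station import r
r.wait(.3); r.hand_in(); print(r.sense()["clock"])
E
```

```text
the job is handed in; nothing more can be done
the job is handed in; nothing more can be done
```

The chute is now over the middle bin, which holds the crushed can, and the job is handed in. I pushed the steel bar's right side with the closed fingertips at 0.03 m/s, turning the chute from about +0.33 rad to about +0.01 rad. Then I backed the arm well clear.

**Lip position:** the lip is at about (0.54, 0.02) and the bin centre at about (0.538, 0.025). That is 5–8 mm off, against a limit of 25 mm.

**Checks that agreed:** the swivel axis worked out from the bar and from the base-plate bolts matched within 3 mm. Before-and-after pictures show no movement of the tub and jar bins, bottle or tin. I compared the can and its bin only by eye and by their corner positions, which were unchanged.

**Forces:** the wrist readings during the push stayed below about 2 N, which is within sensor noise. They can't confirm the contact force on the bar; the chute turning is the evidence that the fingers pushed it.

**Time:** the clock read 16.6 s at the last check before hand-in, against a limit of 48 s. The system gives no verdict on the result.

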